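# Load the drying plate and hold its key switch on

### The job

Finish loading the drying plate: set the two loose small clay medallions down flat on it beside the one already there, in one straight side-by-side row along the plate's scribed middle line, with less than a finger's width (about 15 mm) between neighbours, and let go of them. Then take the key out of the wooden block and work it fully home in the keyhole of the grey switch box without ramming it (its pins are sticky: wiggling helps), turn it a quarter turn clockwise (seen from above) as far as it goes, and finish while still gripping the key and holding it turned, because the switch springs back. Leave the row as it is, and leave the other things on the table where they are.

Things in the scene. Friction and masses are not known exactly. Their poses are not given: they have to be found in the camera images.
- plate: drying plate, fixed: flat slab 130 (x) by 290 (y) by 28 mm high with a plain steel top. Origin: centre of its underside, on the table, so the top is 28 mm above it. Its scribed middle line runs along its y axis through x = 0.
- medal_set: small grey-green clay medallion, round, 60 mm diameter, 14 mm thick, (low relief 3.6 mm more in the middle), about 80 g, already lying on the plate's middle line near its -y end (70 to 90 mm from the plate's centre): the first of the row; the other two go to its +y side. Origin: centre of its underside.
- medal_a: loose medallion, same shape and size, lying flat on the table between robot and plate. Origin: centre of its underside.
- medal_b: the other loose medallion, same as medal_a. The larger disc (86 mm) on the table is not one of them.
- keyblock: wooden block, fixed, 70 (x) by 140 (y) by 40 mm high; the key stands in a loose slot 35 mm to -y of its centre; two short tools stand up to 58 mm above its top, 88 mm from the key towards its +y. Origin: centre of its underside.
- key: key standing upright, blade down. Head: black block 10 (x) by 28 (y) by 36 mm high, to be pinched across its 10 mm (its x); below it the steel blade, 4 (x) by 10 (y) by 28 mm long with a pointed tip (the last 5 mm). The same either way round by a half turn. Origin: the blade's tip; z up along the key. It stands with the head's underside on the block's top. 50 g.
- key_shoulder (a point): middle of the underside of the key's head, where the blade begins, 28 mm above the tip; axes as the key's.
- switchbox: grey switch box, fixed, 110 (x) by 120 (y) by 45 mm high; the round lock cylinder (42 mm over its steel collar) stands upright on the middle of its top, up to 77 mm above the table. Origin: centre of its underside.
- keyhole (a point): middle of the keyhole's mouth on the lock cylinder's flat top (77 mm above the table), turning with the cylinder; z up. The keyhole is 6 (its x) by 12 (its y) mm, 30 mm deep, chamfered: the key's x goes along its x. Fully home, the key's head rests on the top.
- keyhole_foot (a point): middle of the keyhole's floor, 30 mm below its mouth; axes as keyhole. Two sprung, sticky pins reach 2.5 mm into the keyhole from its narrow ends (+y and -y), 11 and 19 mm below the mouth. Each takes 7 to 8 N sideways to push back. Pushed in straight, the key sticks at 10 N or less and takes up to 30 N; moving it 1 to 2 mm to and fro along y eases it in. Over 60 N is ramming.
- cylinder (a joint): turn of the lock cylinder, rad: 0 at rest, grows clockwise seen from above, end stop at 1.6. A spring turns it back (0.02 N m at 0, 0.08 N m at the stop). The key has about 0.2 rad of play in the keyhole each way, so the hand turns more than the cylinder does.
- dryer: grey hair dryer lying at the back, barrel 68 mm thick and 185 mm long, bystander. Origin: beside the barrel, 40 mm from its axis
- bowl: white bowl, 110 mm wide, 50 mm high, bystander at the back
- blank: larger clay disc, 86 mm diameter, 16 mm thick, bystander near the robot's base
- spatula: spatula lying near the robot's base on its right, 170 mm long, bystander
- sandblock: cork block 50 by 90 by 28 mm near the robot's base on its left, bystander
- slipjar: closed glass jar, 64 mm wide, 85 mm high, back left, bystander
- brush: brush lying on the right, near the robot, 180 mm long, bystander
Not all that is in view belongs to the job. What is shaped like the medal_a but yellow is not meant.

How it is judged:
By the outcome, as a careful person would: the job done as asked, in the order asked, and still so for the second after the job is handed in, while the arm keeps its last pose, push and grip.
It also fails if it takes over 72 s, if anything falls off the work surface, if the arm or the gripper's body presses on something with over 40 N, if the wrist force passes 120 N, or if a joint passes its speed limit or range.

### The arm

A 6-joint arm with a two-finger parallel gripper is mounted at the origin on the work surface. World frame = base frame: x ahead of the robot, y to its left, z up, the work surface at z = 0. Lengths are in mm, angles in rad, forces in N, time in s.
With the tool pointing down it reaches from about 275 to 825 mm from the base axis. Payload 4.9 kg.
Tool frame: the origin (TCP) lies at the very end of the fingers, on their centre line; the grasp point (between the pads) lies 19 mm behind it; z points along the fingers, y is the line along which they close (so a half turn about z gives the same grasp; the last joint's range is limited). The gripper opens to 85 mm and grips with 20 to 120 N. Pads are 22 mm wide; open, the fingers measure 114 mm over their backs; the gripper's body (76 mm by 85 mm) begins 54 mm behind the grasp point. The pads swing forward as they close: fully open they stand 13 mm farther back than shut.
Start: joints at [-1.402, 0.326, -0.193, 1.052, 0, 1.437], TCP at [164.019, -524.992, 231.281] pointing down, gripper open.
Joint ranges: [-2.65, 2.65], [-0.97, 1.79], [-1.3, 1.35], [-1.93, 2.1], [-1.47, 1.37], [-3.14, 3.14]. Speed limits (rad/s): [2.57, 2.57, 3.14, 3.14, 3.14, 3.14].

### API

Orientations are given as [roll, pitch, yaw] about the fixed x, y, z axes, in that order (R = Rz(yaw) Ry(pitch) Rx(roll)).
In Python, from bench import bot, solve_ik, imaging gives the robot as it stands. Calls block until the motion is done:
- bot.move_ptp(position, orientation): joint-space move of the TCP to a pose.
- bot.movel(position, rot=None, max_speed=150, threshold=None): straight line of the TCP; rot=None keeps the orientation; max_speed is the mean speed in mm/s. With threshold (N) it stops when the force on the tool has changed by that much, and returns True; else False.
- bot.move_j(angles): joint-space move.
- bot.grip(opening, effort=None): opening from 0.0 (shut) to 1.0 (fully open); effort is the grip in N (None keeps the last); returns when the fingers have stopped.
- bot.dwell(seconds).
- solve_ik(position, orientation): joint angles nearest the present ones, or None.
- bot.get_state(): the state.
- imaging.capture(name): name is "scene" or "top" or "wrist"; returns the picture (420x560x3 uint8, blue, green, red); there is no depth.
- imaging.camera_model(name): a dict with "K" (3x3 intrinsics, pixels), "k1" (the pictures are not rectified: a ray, as slopes to the right and down, at radius r is drawn at 1 + k1 r^2 times it, then the intrinsics apply), "position" and "rotation" of the camera in the world. Camera axes: x right, y up, looking along -z (the intrinsics and any distortion apply to the point x, -y, -z); pixel columns grow to the right and rows downward; lengths in mm; the calibration is good to about 2 mm. A picture is of the moment at which its call begins: read the wrist's pose just before it. camera_model takes no time and is no camera call; for the wrist camera it gives the pose at the moment of the call.
A pose or a line that the arm cannot do raises bot.IKError and nothing moves.
- bot.sign_off(): hands the job in; it is judged then, once.
The state is a dict: "t": time; "qpos": joint angles; "joint_velocities": joint speeds; "effort": joint torques, N m; "tcp_pos": TCP position; "orientation": TCP orientation; "contact_force": force on the tool from outside, world axes, zero at the start; "wrist_torque": the same for the moment, N m; "opening": opening from 0.0 (shut) to 1.0 (fully open); "gripper_force": force on a finger pad.
Only numpy, scipy, OpenCV 4.12 (cv2) and the standard library are available. Lean on these libraries where they do the work, as an engineer would, in place of code of your own. Each camera call takes 0.05 s, during which the arm holds its last target. There are 200 camera calls.

## Working session

There is one attempt and no reset: what is moved stays moved. The work goes in short steps, each a Python script; the robot and the scene stay as the last script left them, time stands still between calls to the robot, and variables do not carry over. Pictures are saved under pics/ and viewed, at most 10 in all, crops included, and the job is handed in when it is done.

```bash
ls; mkdir -p pics; cat > h.py <<'E'
import numpy as np, cv2
from bench import bot, solve_ik, imaging
def cap(n):
    m=imaging.camera_model(n); return imaging.capture(n),m
def ray(m,u,v):
    K=np.array(m["K"]);x=(u-K[0,2])/K[0,0];y=(v-K[1,2])/K[1,1]
    d=np.hypot(x,y);r=d
    for _ in range(20): r=d/(1+m["k1"]*r*r)
    s=r/d if d>0 else 1
    w=np.array(m["rotation"])@np.array([x*s,-y*s,-1.]);return np.array(m["position"],float),w
def onz(m,u,v,z):
    p,w=ray(m,u,v);return p+w*(z-p[2])/w[2]
def proj(m,P):
    K=np.array(m["K"]);q=np.array(m["rotation"]).T@(np.array(P,float)-m["position"])
    x,y=q[0]/-q[2],-q[1]/-q[2];s=1+m["k1"]*(x*x+y*y)
    return K[0,0]*x*s+K[0,2],K[1,1]*y*s+K[1,2]
def tri(obs):
    A=np.zeros((3,3));b=np.zeros(3)
    for m,u,v in obs:
        p,w=ray(m,u,v);w=w/np.linalg.norm(w);M=np.eye(3)-np.outer(w,w);A+=M;b+=M@p
    return np.linalg.solve(A,b)
E
python3 - <<'E'
from h import *
s=bot.get_state();print(s["t"],s["orientation"],s["tcp_pos"])
for n in("scene","top","wrist"):
    i,m=cap(n);cv2.imwrite(f"pics/{n}0.png",i);print(n,m)
E
```

```text
pics
0.0 [-3.13988454e+00 -2.68859814e-04  3.02787558e-01] [ 163.93939999 -524.39683565  230.49263053]
scene {'K': array([[542.5228099 ,   0.        , 281.15424752],
       [  0.        , 542.5228099 , 214.15439107],
       [  0.        ,   0.        ,   1.        ]]), 'k1': 0.048323227976734294, 'position': array([1541.63527983,  203.9291606 , 1191.96723409]), 'rotation': array([ 0.75139653, -0.00336884,  1.79522845])}
top {'K': array([[452.70156284,   0.        , 274.88817892],
       [  0.        , 452.70156284, 208.40350199],
       [  0.        ,   0.        ,   1.        ]]), 'k1': -0.14050065295136968, 'position': array([ 445.68754565,  -11.37874083, 1291.88090845]), 'rotation': array([ 0.08240517,  0.00546989, -1.59024488])}
wrist {'K': array([[315.16388035,   0.        , 280.85036695],
       [  0.        , 315.16388035, 209.81152063],
       [  0.        ,   0.        ,   1.        ]]), 'k1': -0.05686458226826282, 'position': array([ 236.2607649 , -501.03292184,  373.30242246]), 'rotation': array([-0.2998417 ,  0.0027455 , -1.26826198])}
```

```bash
python3 - <<'E'
s=open('h.py').read()
s=s.replace('    m=imaging.camera_model(n); return','    m=imaging.camera_model(n); m["rotation"]=R.from_euler("xyz",m["rotation"]).as_matrix(); return')
s=s.replace("import numpy as np, cv2","import numpy as np, cv2\nfrom scipy.spatial.transform import Rotation as R")
open('h.py','w').write(s)
E
```

```text
(no output)
```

View pics/top0.png

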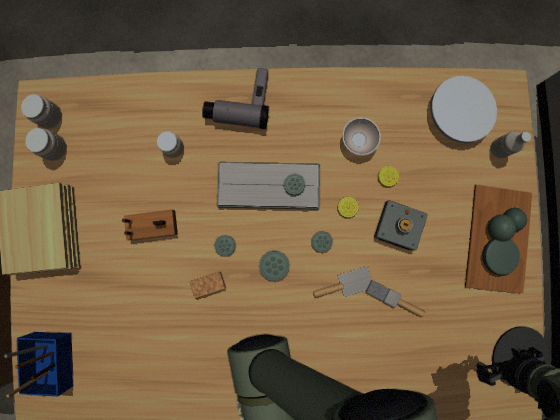

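View pics/scene0.png

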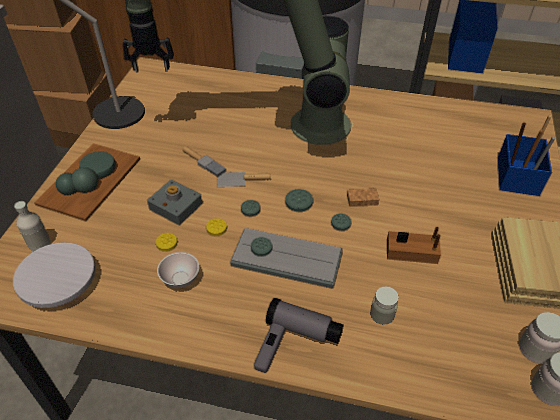

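Top picture: loose medallions at (225,245) and (321,241). These could be mistaken for them: the blank (274,265, too large), yellow discs (348,207) and (388,176), clay pieces on the right-hand board (502,228), and medal_set (294,184), which is on the plate. The two grey-green small ones on the table between robot and plate are my choice. The key stands in the block at about (160,222), and the lock is at (405,226).

```bash
python3 - <<'E'
from h import *
_,m=cap("top")
for n,u,v,z in[("A",225,245,15),("B",321,241,15),("set",294,184,43),("plate",269,186,28),("kb",150,225,40),("key",160,222,76),("box",400,226,45),("lock",405,226,77)]: print(n,onz(m,u,v,z).round())
H=-np.pi/2
def shot(n,x,y,z,yaw):
    bot.move_ptp([x,y,z],[np.pi,0,yaw]); bot.dwell(.15); i,m=cap("wrist"); cv2.imwrite(f"pics/{n}.png",i); np.save(f"pics/{n}.npy",m,allow_pickle=True)
    print(n,bot.get_state()["t"],bot.get_state()["qpos"].round(2),m["position"].round(1))
shot("box1",430,-260,230,H)
shot("mid1",430,0,260,H)
shot("mid2",430,100,260,H)
shot("key1",430,310,230,H)
E
```

```text
A [451. 136.  15.]
B [ 457. -135.   15.]
set [616. -61.  43.]
plate [614.   9.  28.]
kb [510. 344.  40.]
key [515. 306.  76.]
box [ 493. -354.   45.]
lock [ 491. -359.   77.]
box1 3.4917 [-0.69  0.24 -0.32  1.02 -0.   -2.26] [ 430.1 -334.5  372.7]
mid1 4.7167 [-0.17  0.08 -0.43  1.06 -0.   -1.74] [430.4 -75.5 402.5]
mid2 5.4 [ 0.06  0.1  -0.4   1.06 -0.   -1.51] [430.3  24.7 402.6]
key1 6.4583 [ 0.48  0.29 -0.25  1.03 -0.   -1.09] [430.6 234.2 373.2]
```

```bash
python3 - <<'E'
from h import *
I=[cv2.imread(f"pics/{n}.png") for n in("mid1","mid2","box1","key1")]
t=np.vstack([np.hstack(I[:2]),np.hstack(I[2:])])
cv2.imwrite("pics/mont.png",cv2.resize(t,(800,600),interpolation=cv2.INTER_AREA))
E
```

```text
(no output)
```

View pics/mont.png

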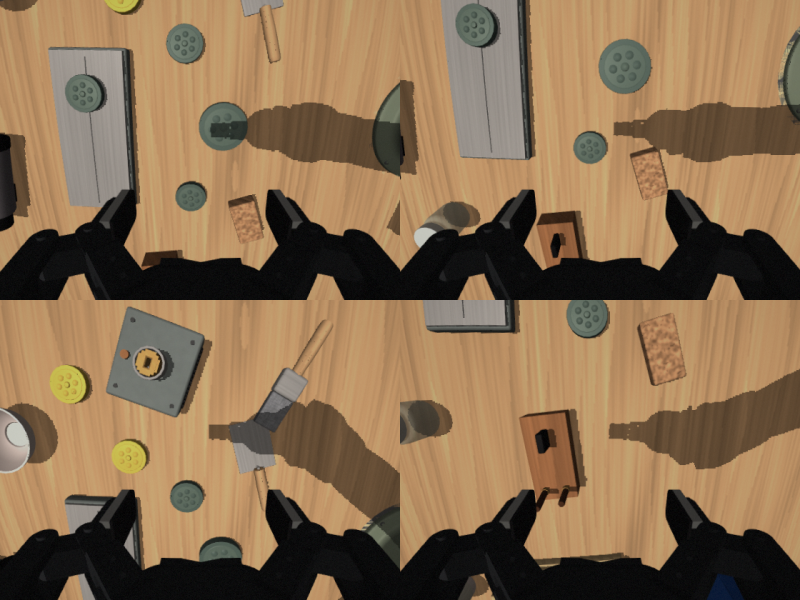

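Montage (×0.714): medal_b is at mid1 (185,43), medal_a at mid1 (191,196), medal_set at (84,92) on the plate, the key head at key1 (144,140), and the lock at box1 (149,62).

```bash
cat > seg.py <<'E'
from h import *
def load(n): return cv2.imread(f"pics/{n}.png"), np.load(f"pics/{n}.npy",allow_pickle=True).item()
def clay(im,u,v):
    h=cv2.cvtColor(im,cv2.COLOR_BGR2HSV); k=cv2.inRange(h,(55,35,30),(100,160,200)); k=cv2.morphologyEx(k,cv2.MORPH_CLOSE,np.ones((5,5)));k=cv2.morphologyEx(k,cv2.MORPH_OPEN,np.ones((5,5)))
    c,_=cv2.findContours(k,cv2.RETR_EXTERNAL,cv2.CHAIN_APPROX_NONE)
    c=[x for x in c if cv2.contourArea(x)>300 and cv2.pointPolygonTest(x,(u,v),False)>=0]
    return cv2.fitEllipse(cv2.convexHull(c[0])) if c else None
E
python3 - <<'E'
from seg import *
obs={}
for n,l in{"mid1":[("B",259,60),("A",267,274),("S",118,129)],"mid2":[("A",266,206),("S",105,34)],"box1":[("B",262,274)],"key1":[("A",263,25)]}.items():
    im,m=load(n)
    for k,u,v in l:
        e=clay(im,u,v);print(n,k,np.round(e[0]+e[1],1) if e else e, end=' ')
        if e:
            obs.setdefault(k,[]).append((m,*e[0]));print(onz(m,*e[0],35 if k=="S" else 8).round(1))
for k,o in obs.items():print(k,tri(o).round(1))
for n in("mid1","mid2"):
    im,m=load(n);h=cv2.cvtColor(im,cv2.COLOR_BGR2HSV)
    for p in[(90,110),(160,200),(118,129),(130,215),(182,150)]:print(p,h[p[1],p[0]],end=' ')
im,_=load("mid1");im2,_=load("mid2")
a=cv2.resize(im[55:300,50:200],None,fx=2.4,fy=2.4);b=cv2.resize(im2[0:240,50:200],None,fx=2.4,fy=2.4)
b=cv2.copyMakeBorder(b,0,a.shape[0]-b.shape[0],0,0,0)
cv2.imwrite("pics/plate.png",np.hstack([a,b]))
E
```

```text
mid1 B None mid1 A None mid1 S None mid2 A None mid2 S None box1 B [261.1 274.6  43.   44.6] [ 455.8 -133.2    8. ]
key1 A None B [ 441.9 -241.8  204.8]
(90, 110) [ 14  22 154] (160, 200) [ 17  23 156] (118, 129) [63 34 68] (130, 215) [ 16  22 130] (182, 150) [60 20 25] (90, 110) [ 16  19 148] (160, 200) [ 18  19 157] (118, 129) [ 18  22 139] (130, 215) [ 18  20 154] (182, 150) [ 15 118  99]
```

View pics/plate.png

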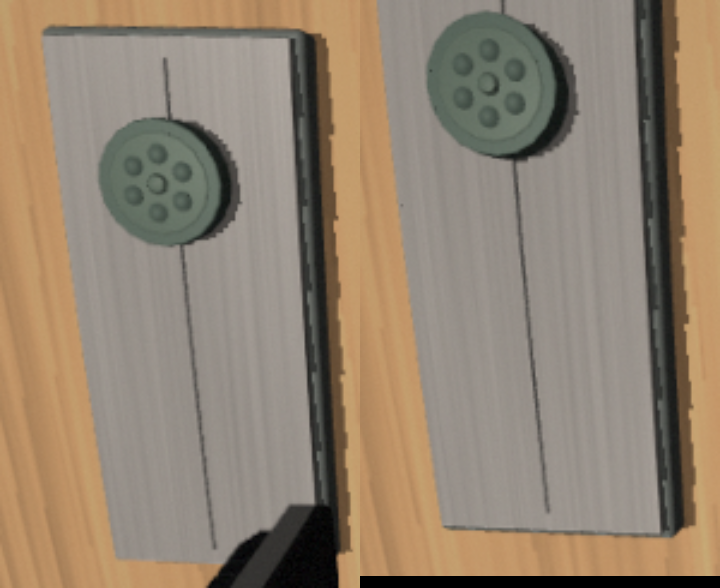

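The crop shows medal_set on the plate. The scribed line ends are at mid1 (118.8,79.2) and (139.6,283.3), and at mid2 (128.3,213.3). The clay mask is too tight, so I'll loosen it.

```bash
sed -i 's/(55,35,30),(100,160,200)/(42,24,38),(110,160,220)/' seg.py
python3 - <<'E'
from seg import *
obs={}
for n,l in{"mid1":[("B",259,60),("A",267,274),("S",118,129)],"mid2":[("A",266,206),("S",105,34)],"box1":[("B",262,274)],"key1":[("A",263,25)]}.items():
    im,m=load(n)
    for k,u,v in l:
        e=clay(im,u,v);print(n,k,np.round(e[0]+e[1],1) if e else e, end=' ')
        if e:
            obs.setdefault(k,[]).append((m,*e[0]));print(onz(m,*e[0],37 if k=="S" else 9).round(1))
for k,o in obs.items():print(k,tri(o).round(1))
_,m1=load("mid1");_,m2=load("mid2")
print("line",onz(m1,118.75,79.2,28),onz(m1,139.6,283.3,28),onz(m2,128.3,213.3,28),tri([(m1,139.6,283.3),(m2,128.3,213.3)]))
# lock & key crops
a,mb=load("box1");b,mk=load("key1");c,_=load("mid2")
A=cv2.resize(a[10:170,140:300],(390,390));B=cv2.resize(b[150:290,160:260],(279,390))
cv2.imwrite("pics/lk.png",np.hstack([A,B]))
E
```

```text
mid1 B [258.4  60.5  50.9  54.8] [ 456.  -133.6    9. ]
mid1 A [266.6 275.4  38.1  42.1] [450.7 143.    9. ]
mid1 S [117.  130.   49.1  55.1] [618.2 -58.2  37. ]
mid2 A [265.6 206.4  43.8  44.4] [450.3 142.2   9. ]
mid2 S [105.1  34.5  53.9  60.3] [618.1 -58.7  37. ]
box1 B [260.7 275.4  41.5  45.6] [ 456.2 -132.4    9. ]
key1 A [261.7  20.   56.4  63.9] [450.4 140.9   9. ]
B [ 456.  -133.3   10.6]
A [450.3 141.5  11.6]
S [617.3 -58.3  38.6]
line [ 613.00719175 -113.87847694   28.        ] [623.26055864 145.28883916  28.        ] [623.56430726 145.29726072  28.        ] [623.31841279 145.2182533   28.18236849]
```

View pics/lk.png

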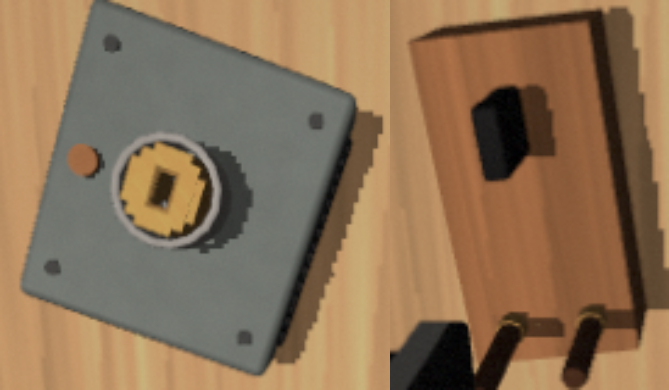

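Plate line: centre about (618.2,15.7), yaw −0.04. The medallions triangulate at the expected heights. Next is pick and place of B.

```bash
cat > pp.py <<'E'
from h import *
YAW=-np.pi/2-0.0396; O=[np.pi,0,YAW]
linex=lambda y:613.0+(y+113.9)*0.0396
def st(l):
    s=bot.get_state();print(l,round(s["t"],2),s["tcp_pos"].round(1),s["contact_force"].round(1),"op",round(s["opening"],3),"gf",round(float(s["gripper_force"]),1));return s
def pick(x,y):
    bot.grip(0.92,25); bot.move_ptp([x,y,70],O); bot.movel([x,y,25],max_speed=120)
    c=bot.movel([x,y,-6],max_speed=30,threshold=5); z=st(f"touch {c}")["tcp_pos"][2]
    bot.movel([x,y,z+4.5],max_speed=40); bot.grip(0.5,30); s=st("grip")
    bot.movel([x,y,110],max_speed=180); st("lift"); return s["tcp_pos"][2]
def place(y,zg):
    x=linex(y); bot.move_ptp([x,y,110],O); bot.movel([x,y,zg+28+8],max_speed=120)
    c=bot.movel([x,y,zg+28-6],max_speed=20,threshold=4); st(f"down {c}")
    bot.grip(0.9); st("open"); bot.movel([x,y,130],max_speed=180)
E
python3 - <<'E'
from pp import *
z=pick(455.5,-133.3); place(-58.3+67,z); st("end")
E
```

```text
touch False 10.13 [ 455.7 -133.4   -5.9] [-0.3  0.1 -0.2] op 0.92 gf 0.0
grip 10.73 [ 455.7 -133.3   -0.9] [-0.3  0.2  5.1] op 0.688 gf 31.0
lift 11.5 [ 454.9 -133.   109.3] [ 0.3 -0.4 -1.1] op 0.684 gf 32.4
down True 13.62 [618.2   8.7  27.1] [-0.1 -0.6  3.8] op 0.688 gf 32.8
open 13.95 [617.1   8.8  26.1] [ 0.7 -0.4 -0.1] op 0.901 gf 0.0
end 14.68 [617.2   8.8 129.2] [-0.2  0.2 -1. ] op 0.9 gf 0.0
```

```bash
sed -i 's/z+4.5/z+6.5/' pp.py
python3 - <<'E'
from pp import *
z=pick(450.2,141.8); place(-58.3+134,z); st("end")
def shot(n,x,y,z):
    bot.move_ptp([x,y,z],O); bot.dwell(.15); i,m=cap("wrist"); cv2.imwrite(f"pics/{n}.png",i); np.save(f"pics/{n}.npy",m,allow_pickle=True)
shot("chk",560,100,210)
shot("ka",500,340,180)
shot("kb",540,390,180)
st("shots")
i=cv2.imread("pics/chk.png");a=cv2.imread("pics/ka.png");b=cv2.imread("pics/kb.png")
t=np.vstack([np.hstack([i,i*0]),np.hstack([a,b])])
cv2.imwrite("pics/m2.png",cv2.resize(t,(800,600),interpolation=cv2.INTER_AREA))
E
```

```text
touch False 17.49 [450.3 141.8  -5.9] [-0.2  1.5  0.3] op 0.923 gf 0.0
grip 18.14 [450.3 141.8   1.1] [-1.2 -0.3  6.6] op 0.68 gf 30.8
lift 18.9 [449.5 141.7 109.2] [-0.1 -0.1 -0.4] op 0.686 gf 32.3
down True 20.9 [620.8  75.7  29.2] [-1.   1.3  4.9] op 0.682 gf 32.6
open 21.23 [619.8  75.7  28.2] [ 0.4 -0.1  1. ] op 0.9 gf 0.0
end 21.94 [619.8  75.7 129.1] [ 0.1 -0.1 -0.7] op 0.899 gf 0.0
shots 24.38 [539.6 389.  180.1] [-0.8 -0.4  0.1] op 0.898 gf 0.0
```

View pics/m2.png

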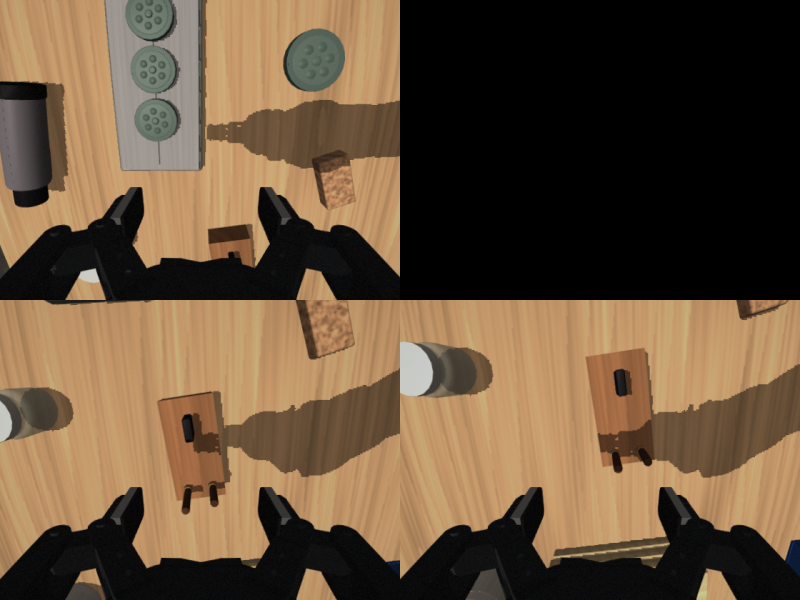

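The row of three is on the line: chk (149,15), (154,69) and (156,120). The key is at ka (188,128) and kb (220,82). Next, close crops of the key.

```bash
python3 - <<'E'
from seg import *
im,m=load("chk")
for u,v in[(208,22),(215,97),(218,168)]:
    e=clay(im,u,v); print(np.round(e[1],1), onz(m,*e[0],40).round(1)) if e else print(e)
a,_=load("ka");b,_=load("kb")
A=a[152:202,242:292];B=b[90:140,284:334]
f=lambda x:np.clip(cv2.resize(x,(400,400),interpolation=cv2.INTER_NEAREST).astype(float)*2,0,255)
cv2.imwrite("pics/kc.png",np.hstack([f(A),f(B)]))
E
```

```text
[66.3 73.9] [616.8 -58.3  40. ]
[62.3 66.1] [618.    8.5  40. ]
[58.7 60.1] [620.3  75.1  40. ][ WARN:0@0.616] global loadsave.cpp:1063 imwrite_ Unsupported depth image for selected encoder is fallbacked to CV_8U.
```

View pics/kc.png

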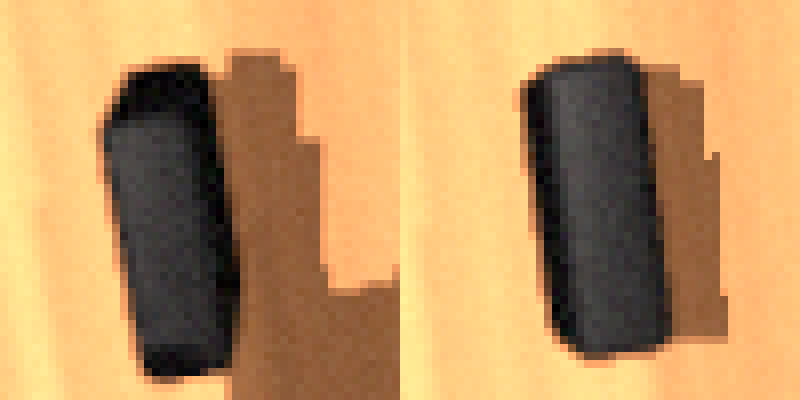

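```bash
python3 - <<'E'
from seg import *
obs=[]
for n,u,v in[("ka",242+20,152+29),("kb",284+26,90+26)]:
    im,m=load(n);g=cv2.GaussianBlur(im,(3,3),0).max(2)
    print(g[v,u-9:u+10])
    k=cv2.inRange(g,18,42);k=cv2.morphologyEx(k,cv2.MORPH_OPEN,np.ones((4,4)));_,l=cv2.connectedComponents(k)
    c,_=cv2.findContours((l==l[v,u]).astype(np.uint8),0,cv2.CHAIN_APPROX_NONE);r=cv2.minAreaRect(c[0]);print(r)
    obs.append((m,*r[0])); bx=cv2.boxPoints(r);P=[onz(m,*q,76)for q in bx]
    e=max((P[1]-P[0],P[2]-P[1]),key=np.linalg.norm);print(onz(m,*r[0],76).round(1),np.linalg.norm(e),"axis ang",np.degrees(np.arctan2(e[1],e[0])))
print(tri(obs))
# block long edges (kb)
for n in("ka","kb","key1"):
    im,m=load(n);h=cv2.cvtColor(im,cv2.COLOR_BGR2HSV)
    print(n,h[110,300],h[130,290])
# lock: slot in box1
im,m=load("box1");print(cv2.cvtColor(im,cv2.COLOR_BGR2HSV)[78:98:3,196:220:3,2])
E
```

```text
[161 162 146  98  47  31  33  32  31  31  30  28  26  22  16  12   9  18
  45]
((262.9230041503906, 181.51217651367188), (28.541152954101562, 9.669679641723633), 81.02737426757812)
[514.6 316.7  76. ] 23.17046587771065 axis ang 95.710816982768
[46 15 12 24 34 38 37 34 32 32 29 26 23 19 25 45 66 75 75]
((310.5955505371094, 116.3122787475586), (35.22763442993164, 12.326750755310059), 83.2901611328125)
[514.3 318.2  76. ] 25.818751507641096 axis ang 96.27896350919613
[514.43084521 317.9371879   71.96187098]
ka [ 15 118 197] [ 13 148  76]
kb [ 11 145  44] [ 12 148 158]
key1 [ 15 120 181] [ 20 103 194]
[[197 196 196 144 199 195 197 197]
 [198 198 187  83  66 148 193 195]
 [198 197 146  53  45 121 197 197]
 [197 197 114  44  47 147 196 198]
 [198 197  91  44  46 185 197 197]
 [197 167  88  54 105 197 198 181]
 [197 198 193 171 158 197 198 179]]
```

Key head centre is about (514.3,317.5), with yaw about +0.1. I'll grip it, lift it, then look at the lock from two close places.

```bash
python3 - <<'E'
from pp import *
K=[np.pi,0,-np.pi/2+0.105]
bot.grip(0.35,80); bot.move_ptp([514.3,317.5,120],K); bot.movel([514.3,317.5,48],max_speed=90); st("at")
bot.grip(0.0,80); st("grip"); c=bot.movel([514.3,317.5,160],max_speed=130); st("lift")
B=[np.pi,0,-np.pi/2-0.245]
def shot(n,x,y,z):
    bot.move_ptp([x,y,z],B); bot.dwell(.2); i,m=cap("wrist"); cv2.imwrite(f"pics/{n}.png",i); np.save(f"pics/{n}.npy",m,allow_pickle=True); st(n)
shot("la",480,-265,150); shot("lb",510,-305,150)
a=cv2.imread("pics/la.png");b=cv2.imread("pics/lb.png")
cv2.imwrite("pics/m3.png",cv2.resize(np.hstack([a,b]),(800,300),interpolation=cv2.INTER_AREA))
E
```

```text
at 26.32 [514.8 317.8  48.6] [ 0.1  0.  -0.9] op 0.347 gf 0.0
grip 26.62 [515.  317.8  48.9] [0.5 0.4 5.1] op 0.103 gf 78.6
lift 27.63 [513.6 317.2 159. ] [ 0.3  0.4 -0.6] op 0.103 gf 78.3
la 29.98 [ 480.3 -264.5  150. ] [-0.1  0.  -0. ] op 0.101 gf 78.3
lb 30.54 [ 509.5 -304.2  149.9] [ 0.5  0.1 -0.3] op 0.099 gf 78.4
```

View pics/m3.png

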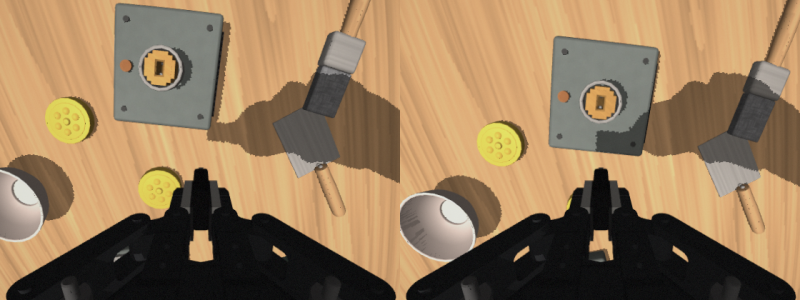

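```bash
python3 - <<'E'
from seg import *
ob=[];os_=[];cr=[]
for n,u,v in[("la",225,95),("lb",280,143)]:
    im,m=load(n);h=cv2.cvtColor(im,cv2.COLOR_BGR2HSV)
    k=cv2.inRange(h,(10,110,110),(25,255,255));w=np.zeros_like(k);cv2.circle(w,(u,v),34,255,-1);k&=w
    k=cv2.morphologyEx(k,cv2.MORPH_OPEN,np.ones((3,3)))
    c,_=cv2.findContours(k,0,cv2.CHAIN_APPROX_NONE);c=max(c,key=cv2.contourArea);e=cv2.minEnclosingCircle(c)
    g=h[...,2];d=cv2.inRange(g,0,105);w[:]=0;cv2.circle(w,tuple(int(round(t)) for t in e[0]),15,255,-1);d&=w
    c,_=cv2.findContours(d,0,cv2.CHAIN_APPROX_NONE);c=max(c,key=cv2.contourArea);r=cv2.minAreaRect(c)
    P=[onz(m,*q,77)for q in cv2.boxPoints(r)];E=sorted((P[1]-P[0],P[2]-P[1]),key=np.linalg.norm)
    print(n,"brass",np.round(e[0],1),round(e[1],1),onz(m,*e[0],77).round(1),"slot",np.round(r[0],1),onz(m,*r[0],77).round(1),[np.linalg.norm(t).round(1) for t in E],"ang",np.degrees(np.arctan2(E[1][1],E[1][0]))%180)
    ob.append((m,*e[0]));os_.append((m,*r[0]))
    # box side edges: grey mask -> hull rect
    kk=cv2.inRange(h,(60,15,60),(110,90,160));c,_=cv2.findContours(cv2.morphologyEx(kk,cv2.MORPH_CLOSE,np.ones((9,9))),0,2);c=[x for x in c if cv2.contourArea(x)>6000]
    for x in c:
        q=cv2.minAreaRect(x);Q=[onz(m,*t,45)for t in cv2.boxPoints(q)];print(" box",q,[np.degrees(np.arctan2(*(Q[i+1]-Q[i])[1::-1])).round(1)%90 for i in(0,1)],np.mean(Q,0).round(1))
    x,y=int(e[0][0]),int(e[0][1]);cr.append(cv2.resize(im[y-33:y+33,x-33:x+33],(396,396),interpolation=cv2.INTER_NEAREST))
print("tri",tri(ob),tri(os_))
cv2.imwrite("pics/lc.png",np.hstack(cr))
E
```

```text
la brass [223.   94.5] 26.1 [ 496.  -356.6   77. ] slot [222.3  95. ] [ 496.5 -356.4   77. ] [np.float64(5.8), np.float64(11.7)] ang 64.6359092074572
lb brass [280.8 143.4] 24.6 [ 496.1 -356.6   77. ] slot [280.4 143.8] [ 496.4 -356.4   77. ] [np.float64(5.5), np.float64(11.4)] ang 64.31382729339255
tri [ 496.08761407 -356.59870544   76.48951977] [ 496.43368512 -356.38595268   77.24558182]
```

View pics/lc.png

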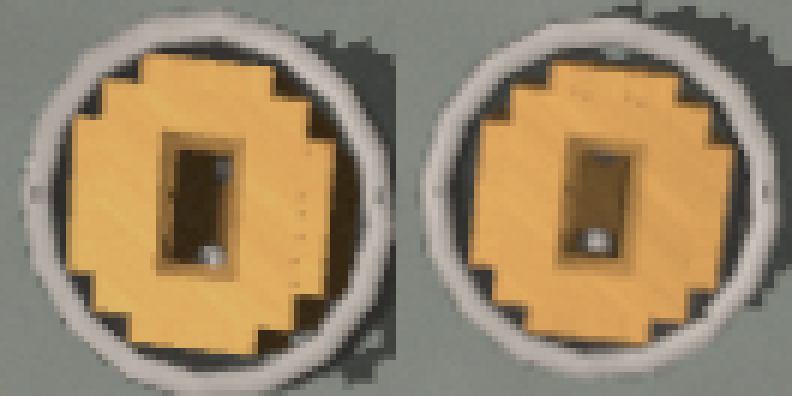

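```bash
python3 - <<'E'
from seg import *
def ang(m,a,b,z):
    d=onz(m,*b,z)-onz(m,*a,z);return round(np.degrees(np.arctan2(d[1],d[0])),1),np.linalg.norm(d).round(1)
_,m=load("la");f=lambda x,y:(190+x/6,61+y/6)
print("la",ang(m,f(162,135),f(157,270),77),ang(m,f(240,135),f(236,280),77),"collar c",onz(m,*f(208,205),77))
_,m2=load("lb");g=lambda x,y:(280-33+(x-396)/6,143-33+y/6)
print("lb",ang(m2,g(565,138),g(559,265),77),ang(m2,g(637,138),g(630,270),77))
for n,mm,(y0,y1) in(("la",m,(15,150)),("lb",m2,(65,200))):
    im,_=load(n);h=cv2.cvtColor(im,cv2.COLOR_BGR2HSV)
    k=((h[...,0]>25)&(h[...,1]<90)).astype(np.uint8)
    L=[];
    for y in range(y0,y1,3):
        xs=np.where(k[y,150:300])[0]+150
        if len(xs)>30:L.append((xs[0],y))
    L=np.array(L,float);p=np.array([onz(mm,*q,45)[:2] for q in L]);vx,vy,_,_=cv2.fitLine(p.astype(np.float32),cv2.DIST_HUBER,0,.01,.01).ravel();print(n,"box edge",np.degrees(np.arctan2(vy,vx))%180,len(L))
im,mm=load("key1");
# key yaw from the block: left top edge in key1 crop(scale 2.79): (412,42)->(470,350)
c=lambda x,y:(160+(x-390)/2.786,150+y/2.786)
print("block edge",ang(mm,c(412,42),c(465,320),40),ang(mm,c(601,10),c(640,335),40))
E
```

```text
la (np.float64(70.8), np.float64(14.0)) (np.float64(72.0), np.float64(15.0)) collar c [ 495.05571104 -355.89819876   77.        ]
lb (np.float64(72.9), np.float64(14.1)) (np.float64(73.2), np.float64(14.7))
la box edge 69.87697 45
lb box edge 69.84448 41
block edge (np.float64(94.7), np.float64(118.5)) (np.float64(94.3), np.float64(137.1))
```

Slot centre is about (496.1,−356.5) at z≈77, with its y axis at about 70.3° (yaw −0.344), in agreement with the box edge. Next: guarded insertion.

```bash
cat > ins.py <<'E'
from pp import *
KY=np.radians(-19.7); B=[np.pi,0,-np.pi/2+KY]
C=np.array([496.1,-356.5]); ys=np.array([-np.sin(KY),np.cos(KY)]); xs=np.array([np.cos(KY),np.sin(KY)])
E
python3 - <<'E'
from ins import *
bot.move_ptp([*C,124],B); bot.dwell(.2); s=st("above"); 
c=bot.movel([*C,103],max_speed=25,threshold=7); s=st(f"in {c}")
f=s["contact_force"];print("slot x,y force",f[:2]@xs,f[:2]@ys,s["wrist_torque"].round(2))
E
```

```text
above 31.09 [ 496.5 -355.8  124.6] [ 0.3 -1.  -1.1] op 0.1 gf 78.3
in False 32.08 [ 496.2 -356.6  103.1] [-0.1  0.5  0.1] op 0.098 gf 78.3
slot x,y force -0.23512796740504155 0.4679055630005051 [ 0.01  0.01 -0.07]
```

```bash
cat >> ins.py <<'E'
def wiggle(z,zend,amp=1.5,step=1.0,fmax=25,tmax=14):
    t0=bot.get_state()["t"];sg=1;F=[]
    while z>zend and bot.get_state()["t"]-t0<tmax:
        s=bot.get_state();fz=s["contact_force"][2];F.append(round(float(fz)))
        lead=s["tcp_pos"][2]-z
        if fz<fmax: z=max(zend,z-step)
        if fz>40: z+=1.5
        p=C+sg*amp*ys; sg=-sg
        bot.movel([*p,z],max_speed=25)
    print(F)
    return z
E
python3 - <<'E'
from ins import *
z=wiggle(103,93,tmax=6); st("w")
E
```

```text
[0, -1, 1, 0, 1, 3, 2, -3, 0, -2]
w 34.81 [ 495.7 -357.2   92.9] [1.  1.1 0.3] op 0.1 gf 78.7
```

```bash
python3 - <<'E'
from ins import *
z=wiggle(93,86.5,tmax=6); st("w")
bot.movel([*C,z],max_speed=30); c=bot.movel([*C,81],max_speed=12,threshold=14); s=st(f"home {c}")
i,m=cap("wrist");cv2.imwrite("pics/home.png",i)
i,m=cap("scene");cv2.imwrite("pics/homes.png",i)
E
```

```text
[0, 0, 8, 4, -1, 0, -2]
w 36.73 [ 495.9 -355.5   86.1] [-0.5 -2.7 -2.3] op 0.098 gf 78.2
home True 37.25 [ 495.9 -355.9   85.9] [-0.4  1.2  5.4] op 0.1 gf 79.1
```

```bash
python3 - <<'E'
from ins import *
for a in(1,-1,1,-1,0):
    bot.movel([*(C+a*1.0*ys),84.7],max_speed=25)
s=st("seat"); print(s["wrist_torque"].round(2))
z=84.9
for a in np.arange(0.2,1.61,0.2):
    bot.move_ptp([*C,z],[np.pi,0,B[2]-a]); s=bot.get_state()
    print(round(a,2),round(s["t"],2),s["tcp_pos"].round(1),s["contact_force"].round(1),s["wrist_torque"].round(3),s["qpos"][5].round(3))
E
```

```text
seat 38.6 [ 496.  -356.    85.9] [-1.7  3.2  8. ] op 0.097 gf 79.8
[0.73 0.46 0.  ]
0.2 38.91 [ 496.5 -356.2   85.9] [-0.7  2.7  6.7] [ 0.656  0.05  -0.029] -1.771
0.4 39.22 [ 497.  -356.5   85.9] [1.4 2.4 5. ] [ 0.47  -0.243 -0.021] -1.574
0.6 39.52 [ 497.3 -356.8   85.9] [2.1 1.2 4.5] [ 0.437 -0.506  0.007] -1.376
0.8 39.83 [ 497.4 -357.    85.9] [2.9 1.7 5.6] [ 0.239 -0.597  0.005] -1.178
1.0 40.14 [ 497.5 -357.3   85.9] [2.7 0.9 6. ] [ 0.034 -0.747  0.009] -0.98
1.2 40.45 [ 497.5 -357.6   85.9] [3.2 0.6 5.7] [-0.127 -0.93   0.055] -0.781
1.4 40.76 [ 497.5 -357.9   85.9] [ 4.7 -2.8  6.3] [-0.316 -0.886  0.064] -0.582
1.6 41.07 [ 497.4 -358.1   85.9] [ 4.  -2.8  6.2] [-0.551 -0.933  0.062] -0.383
```

```bash
python3 - <<'E'
from ins import *
z=84.9;prev=None
for a in np.arange(1.65,2.31,0.05):
    bot.move_ptp([*C,z],[np.pi,0,B[2]-a]); bot.dwell(.1); s=bot.get_state()
    print(round(a,2),round(s["t"],2),s["tcp_pos"].round(1),s["contact_force"].round(1),s["wrist_torque"].round(3),s["orientation"][2].round(3))
    if abs(s["wrist_torque"][2])>0.45: break
E
```

```text
1.65 41.42 [ 497.4 -358.2   86. ] [ 4.1 -1.8  6.2] [-0.54  -0.893  0.03 ] 2.73
1.7 41.77 [ 497.4 -358.3   85.9] [ 3.3 -2.   5.4] [-0.655 -0.927  0.062] 2.68
1.75 42.12 [ 497.3 -358.3   85.9] [ 3.6 -2.8  5.4] [-0.668 -0.891  0.005] 2.63
1.8 42.47 [ 497.3 -358.4   85.9] [ 3.6 -3.   4.7] [-0.679 -0.845  0.067] 2.58
1.85 42.82 [ 497.3 -358.4   85.9] [ 2.8 -3.5  5.3] [-0.792 -0.862  0.062] 2.53
1.9 43.17 [ 497.2 -358.5   85.9] [ 3.  -2.3  5.3] [-0.836 -0.759  0.043] 2.48
1.95 43.52 [ 496.9 -358.4   85.9] [ 2.9 -4.5  5.7] [-0.751 -0.613  0.072] 2.43
2.0 43.87 [ 496.9 -358.5   85.9] [ 2.8 -3.1  4.3] [-0.779 -0.61   0.175] 2.38
2.05 44.22 [ 496.8 -358.5   85.9] [ 3.6 -3.1  6.2] [-0.878 -0.522  0.3  ] 2.33
2.1 44.57 [ 496.8 -358.5   85.9] [ 2.9 -4.1  6.5] [-0.799 -0.5    0.447] 2.281
2.15 44.92 [ 496.7 -358.5   85.9] [ 2.7 -3.8  5.9] [-0.799 -0.47   0.561] 2.231
```

```bash
python3 - <<'E'
from seg import *
w,m=cap("wrist");s,_=cap("scene")
a=cv2.resize(w,(533,400));b=cv2.resize(s[170:300,130:217],(267,400))
cv2.imwrite("pics/fin.png",np.hstack([a,b]))
t,mt=cap("top")
for y in(-58.3,8.5,75.1):
    u,v=proj(mt,[616,y,42]);e=clay(t,int(u),int(v));print(onz(mt,*e[0],40).round(1) if e else e)
E
```

```text
[619.1   5.5  40. ]
[619.1   5.5  40. ]
[619.1   5.5  40. ]
```

View pics/fin.png

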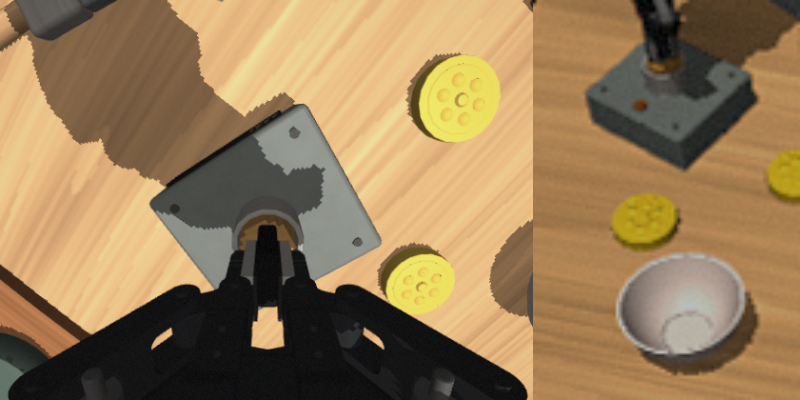

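The key is gripped with its head flush on the lock at about (266,250), and held against the end stop. The row was measured in the earlier close shot and the arm hasn't been near it since, so I'm handing in.

```bash
python3 -c "
from pp import *
s=st('end');print(s['wrist_torque']);print(bot.sign_off())"
```

```text
end 45.07 [ 496.8 -358.5   85.9] [ 2.  -3.8  6.2] op 0.101 gf 79.6
[-0.83602505 -0.47075471  0.52395841]
the job is handed in; nothing more can be done
None
```

I handed the job in at about 45 s: the three medallions are in one row on the plate's middle line with gaps of about 7 mm, and the key is fully home, turned clockwise until the torque rose as at an end stop, and still gripped and held there. I judged the full turn from that torque, because the cylinder's angle couldn't be read directly.

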